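Move four capacitors to the measuring rack in reversed order

ROBOT

A 6-joint arm with a two-finger parallel gripper is mounted at the origin on the work surface. World frame = base frame: x ahead of the robot, y to its left, z up, the work surface at z = 0. Lengths are in mm, angles in rad, forces in N, time in s.
With the tool pointing down it reaches from about 350 to 875 mm from the base axis. Payload 4.2 kg.
Tool frame: the origin (TCP) lies at the very end of the fingers, on their centre line; the grasp point (between the pads) lies ctrl.grip_depth behind it (ctrl.grip_depth is the distance from the TCP to the grasp point, in mm); z points along the fingers, y is the line along which they close (so a half turn about z gives the same grasp; the last joint's range is limited). The gripper opens to 87 mm and grips with 3 to 60 N. Pads are 19 mm wide; open, the fingers measure 117 mm over their backs; the gripper's body (75 mm by 190 mm) begins 51 mm behind the grasp point.
Start: joints at [1.573, 0.385, 0.008, 0, -1.194, -0.259], TCP at [158.71, 604.492, 222.55] pointing down, gripper open.
Joint ranges: [-3.14, 3.14], [-1.21, 2.06], [-1.07, 1.41], [-3.16, 2.05], [-2.99, -0.16], [-3.1, 3.1]. Speed limits (rad/s): [2.79, 2.79, 3.14, 3.14, 3.14, 3.14].

INTERFACE

Orientations are given as a unit quaternion [x, y, z, w].
In Python, from workcell import ctrl, imaging, finish_job gives the robot as it stands. The module is installed in compiled form; this text tells all that it offers.
- The arm moves only by the shell command python3 -m handwheel 'ROWS'. ROWS is JSON, a list of rows, each an object of numbers: "x", "y", "z": the shift along the tool's x, y, z in mm; "rx", "ry", "rz": the turn, a rotation vector about the tool's x, y, z in rad; "claw": the opening, from -1 (shut) to 1 (fully open). A call has 1 to 5 rows; each row is the pose to reach, as a shift and turn from the pose commanded when the call began, along the tool's axes at that moment; what a row does not reach only later rows make up. A row lasts 1/12 s, in which the tool goes at most 41.7 mm and 7.16 degrees, less where a joint would pass 70% of its speed; a pose out of reach is approached as far as the arm can. A call with a gripper value outside its range is refused whole. The fingers move at their own pace and stop on an object; the grip force is fixed at half the most. Time passes only in rows, so rows that repeat a pose let the fingers close. It gives the time, the measured TCP pose, the force, the opening and the grip force at its end, in the units of the state.
- ctrl.get_state(): the state, without advancing time (a new reading comes with each control period).
- imaging.grab_frame(name): name is "scene" or "top" or "wrist"; returns a dict with "color" (420x560x3 uint8, red, green, blue), "fx", "fy", "cx", "cy" (pixels), "dist_coeffs" ([k1, k2, p1, p2, k3] as OpenCV has them; the pictures are not rectified), "R" (3x3) and "t" (3): a world point X has camera coordinates R X + t. Camera axes: x right, y down, z forward; pixel columns grow to the right and rows downward; lengths in mm; the calibration is good to about 2 mm. A picture is of the moment at which its call begins. There is no depth.
- finish_job(): hands the job in; it is judged then, once.
The state is a dict: "clock": time; "q": joint angles; "dq": joint speeds; "joint_torque": joint torques, N m; "tool_pos": TCP position; "tcp_rot": TCP orientation; "ft_force": force on the tool from outside, world axes, zero at the start; "ft_torque": the same for the moment, N m; "finger_gap": finger opening in mm; "grip_force": force on a finger pad.
Only numpy, scipy, OpenCV 4.12 (cv2) and the standard library are available. Lean on these libraries where they do the work, as an engineer would, in place of code of your own. Each camera call takes 0.05 s, during which the arm holds its last target. There are 200 camera calls.

TASK

Move the four capacitors from the grey ageing rack into the green measuring rack, one standing upright in each pocket, in reversed order: the one at the left end of the ageing rack goes into the pocket at the right end of the measuring rack, the second from the left into the second from the right, and so on. Keep the capacitors upright, and leave the solder reel, the tape roll and the hygrometer where they are.

Things in the scene. Friction and masses are not known exactly. Their poses are not given: they have to be found in the camera images.
- cap_blue_mid (a point): blue capacitor: loose upright cylinder with a blue sleeve, 36 mm diameter, 75 mm tall, 65 to 125 g, with a small bare-metal disc on its top; this point is its centre, 37.5 mm above its foot; z runs up its axis; its yaw has no meaning. It starts standing in the seat of its own colour.
- cap_red_mid (a point): red capacitor: loose upright cylinder with a red sleeve, 36 mm diameter, 75 mm tall, 65 to 125 g, with a small bare-metal disc on its top; this point is its centre, 37.5 mm above its foot; z runs up its axis; its yaw has no meaning. It starts standing in the seat of its own colour.
- cap_yellow_mid (a point): yellow capacitor: loose upright cylinder with a yellow sleeve, 36 mm diameter, 75 mm tall, 65 to 125 g, with a small bare-metal disc on its top; this point is its centre, 37.5 mm above its foot; z runs up its axis; its yaw has no meaning. It starts standing in the seat of its own colour.
- cap_black_mid (a point): black capacitor: loose upright cylinder with a black sleeve, 36 mm diameter, 75 mm tall, 65 to 125 g, with a small bare-metal disc on its top; this point is its centre, 37.5 mm above its foot; z runs up its axis; its yaw has no meaning. It starts standing in the seat of its own colour.
- seat_blue: blue seat: a fixed shallow square tray of blue plastic in the grey ageing rack, 54 x 54 mm outside, 48 mm inside, 12 mm high with a 3 mm floor; origin at the centre of its underside, 4 mm above the table; axes parallel to the rack's. It stays in the ageing rack and shows where the capacitor of its colour started.
- seat_red: red seat: a fixed shallow square tray of red plastic in the grey ageing rack, 54 x 54 mm outside, 48 mm inside, 12 mm high with a 3 mm floor; origin at the centre of its underside, 4 mm above the table; axes parallel to the rack's. It stays in the ageing rack and shows where the capacitor of its colour started.
- seat_yellow: yellow seat: a fixed shallow square tray of yellow plastic in the grey ageing rack, 54 x 54 mm outside, 48 mm inside, 12 mm high with a 3 mm floor; origin at the centre of its underside, 4 mm above the table; axes parallel to the rack's. It stays in the ageing rack and shows where the capacitor of its colour started.
- seat_black: black seat: a fixed shallow square tray of black plastic in the grey ageing rack, 54 x 54 mm outside, 48 mm inside, 12 mm high with a 3 mm floor; origin at the centre of its underside, 4 mm above the table; axes parallel to the rack's. It stays in the ageing rack and shows where the capacitor of its colour started.
- ageing_rack: grey ageing rack, fixed: plate 70 mm (x) by 262 mm (y), 4 mm thick, carrying the four coloured seats in a row along its y axis, in any order of colours, centred at y = +90, +30, -30 and -90 mm and x = 0; nothing on it is higher than 16 mm except the capacitors. Origin at the centre of its underside, on the table; its +y points to the robot's left to within 9 degrees.
- measuring_rack: green measuring rack, fixed: 70 mm (x) by 262 mm (y), with four like square pockets in a row along its y axis, centred at y = +90, +30, -30 and -90 mm and x = 0, empty at the start; each pocket is at least 54 mm wide either way, its floor is 7 mm above the table and its rim 16 mm above the table. Origin at the centre of its underside, on the table; its +y points to the robot's left to within 9 degrees. Of the two racks, either may be the one nearer to the robot.
- solder_reel: bystander: loose bare-metal reel standing on end, 56 mm diameter, 40 mm tall, to the robot's left of the racks; origin at the centre of its underside
- tape_roll: bystander: loose yellow ring of tape lying flat, 92 mm outside diameter, 19 mm tall, to the robot's right of the racks; origin at the centre of its underside
- hygrometer: bystander: loose white and green flat room meter, 85 x 110 mm, 18 mm tall, to the robot's left of the racks; origin at the centre of its underside

How it is judged (in metres and radians):
At the end, for the whole second after the job is handed in: Each capacitor stands upright (within 6 degrees), at rest and released, on the floor of its mirrored pocket of the green rack: one whose coloured seat is at y = +90, +30, -30 or -90 mm of the grey rack stands at y = -90, -30, +30 or +90 mm of the green rack, within 13 mm along each rack axis (((y of seat_blue in the frame of ageing_rack between 0.07 and 0.11 m and y of cap_blue_mid in the frame of measuring_rack between -0.103 and -0.077 m) or (y of seat_blue in the frame of ageing_rack between 0.01 and 0.05 m and y of cap_blue_mid in the frame of measuring_rack between -0.043 and -0.017 m) or (y of seat_blue in the frame of ageing_rack between -0.05 and -0.01 m and y of cap_blue_mid in the frame of measuring_rack between 0.017 and 0.043 m) or (y of seat_blue in the frame of ageing_rack between -0.11 and -0.07 m and y of cap_blue_mid in the frame of measuring_rack between 0.077 and 0.103 m)) and x of cap_blue_mid in the frame of measuring_rack between -0.013 and 0.013 m and z of cap_blue_mid in the frame of measuring_rack between 0.04 and 0.05 m and angle between each of cap_blue_mid, cap_red_mid, cap_yellow_mid, cap_black_mid's own z axis and vertical below 0.1 rad and linear speed of each of cap_blue, cap_red, cap_yellow, cap_black below 0.02 m/s and ((y of seat_red in the frame of ageing_rack between 0.07 and 0.11 m and y of cap_red_mid in the frame of measuring_rack between -0.103 and -0.077 m) or (y of seat_red in the frame of ageing_rack between 0.01 and 0.05 m and y of cap_red_mid in the frame of measuring_rack between -0.043 and -0.017 m) or (y of seat_red in the frame of ageing_rack between -0.05 and -0.01 m and y of cap_red_mid in the frame of measuring_rack between 0.017 and 0.043 m) or (y of seat_red in the frame of ageing_rack between -0.11 and -0.07 m and y of cap_red_mid in the frame of measuring_rack between 0.077 and 0.103 m)) and x of cap_red_mid in the frame of measuring_rack between -0.013 and 0.013 m and z of cap_red_mid in the frame of measuring_rack between 0.04 and 0.05 m and ((y of seat_yellow in the frame of ageing_rack between 0.07 and 0.11 m and y of cap_yellow_mid in the frame of measuring_rack between -0.103 and -0.077 m) or (y of seat_yellow in the frame of ageing_rack between 0.01 and 0.05 m and y of cap_yellow_mid in the frame of measuring_rack between -0.043 and -0.017 m) or (y of seat_yellow in the frame of ageing_rack between -0.05 and -0.01 m and y of cap_yellow_mid in the frame of measuring_rack between 0.017 and 0.043 m) or (y of seat_yellow in the frame of ageing_rack between -0.11 and -0.07 m and y of cap_yellow_mid in the frame of measuring_rack between 0.077 and 0.103 m)) and x of cap_yellow_mid in the frame of measuring_rack between -0.013 and 0.013 m and z of cap_yellow_mid in the frame of measuring_rack between 0.04 and 0.05 m and ((y of seat_black in the frame of ageing_rack between 0.07 and 0.11 m and y of cap_black_mid in the frame of measuring_rack between -0.103 and -0.077 m) or (y of seat_black in the frame of ageing_rack between 0.01 and 0.05 m and y of cap_black_mid in the frame of measuring_rack between -0.043 and -0.017 m) or (y of seat_black in the frame of ageing_rack between -0.05 and -0.01 m and y of cap_black_mid in the frame of measuring_rack between 0.017 and 0.043 m) or (y of seat_black in the frame of ageing_rack between -0.11 and -0.07 m and y of cap_black_mid in the frame of measuring_rack between 0.077 and 0.103 m)) and x of cap_black_mid in the frame of measuring_rack between -0.013 and 0.013 m and z of cap_black_mid in the frame of measuring_rack between 0.04 and 0.05 m); the robot touches nothing.
It fails at once if a capacitor is tipped over (more than 40 degrees) (angle between any of cap_blue_mid, cap_red_mid, cap_yellow_mid, cap_black_mid's own z axis and vertical above 0.7 rad).
It fails at once if the solder reel is moved more than 20 mm (distance of solder_reel from where it was at the start of the episode above 0.02 m).
It fails at once if the tape roll is moved more than 20 mm (distance of tape_roll from where it was at the start of the episode above 0.02 m).
It fails at once if the hygrometer is moved more than 20 mm (distance of hygrometer from where it was at the start of the episode above 0.02 m).
It also fails if it takes over 106 s, if anything falls off the work surface, if the arm or the gripper's body presses on something with over 40 N, if the wrist force passes 120 N, or if a joint passes its speed limit or range.

## Working session

There is one attempt and no reset: what is moved stays moved. The work goes in short steps, Python scripts to look and compute and a shell command to move; the robot and the scene stay as the last step left them, time stands still between calls to the robot, and variables do not carry over. Pictures are saved under pics/ and viewed, at most 14 in all, crops included, and the job is handed in when it is done.

```bash
mkdir -p pics; python3 - <<'E'
from workcell import ctrl, imaging
import cv2
for n in ("top","scene"):
    f=imaging.grab_frame(n); cv2.imwrite(f"pics/{n}0.png",f["color"][:,:,::-1])
    print(n,f["fx"],f["cx"],f["cy"],f["dist_coeffs"],f["R"],f["t"])
s=ctrl.get_state(); print(s,ctrl.grip_depth)
E
```

```text
top 438.97704269451447 284.0531767300324 206.95671907704156 [-0.13671921  0.          0.          0.          0.        ] [[-0.00617057 -0.99974407 -0.02176527]
 [-0.98560815  0.00975746 -0.16876425]
 [ 0.16893344  0.02041066 -0.9854161 ]] [  25.70401577  589.30128893 1210.98568372]
scene 487.4632115909511 281.65153853666607 215.71526791818542 [-0.09895573  0.          0.          0.          0.        ] [[ 0.27583715  0.96104601 -0.01744807]
 [ 0.58231301 -0.18152109 -0.79244032]
 [-0.7647388   0.20842425 -0.60969985]] [-168.12344211 -297.40713151 1540.20976497]
{'clock': 0.1, 'q': array([ 1.57259656e+00,  3.85485777e-01,  6.73528471e-03, -4.37291098e-04,
       -1.19400071e+00, -2.58597640e-01]), 'dq': array([-0.00027737, -0.00121251,  0.00137769,  0.00069645,  0.00017452,
       -0.00073001]), 'joint_torque': array([ 3.35867335e-04, -3.91684556e+01,  1.87936360e+01,  4.23195764e+00,
        1.34766064e-02, -7.17408375e-05]), 'tool_pos': array([158.58833607, 603.97513765, 221.55431133]), 'tcp_rot': array([ 9.91757381e-01, -1.28126113e-01, -7.46061293e-05,  9.95551337e-04]), 'ft_force': array([-0.04322984,  0.10817054,  0.05059441]), 'ft_torque': array([-0.00272772, -0.00583987,  0.03949327]), 'grip_force': 0.0, 'finger_gap': 86.75712631504965} 18.700000000000003
```

View pics/top0.png

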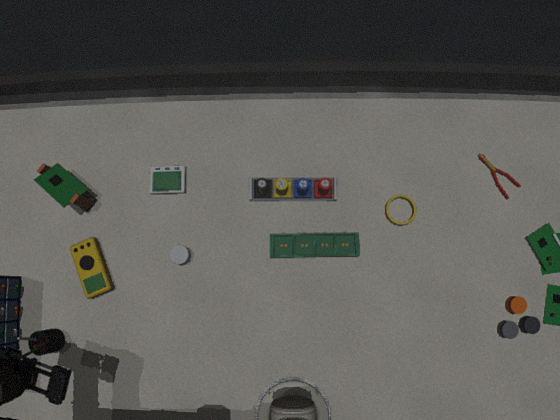

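View pics/scene0.png

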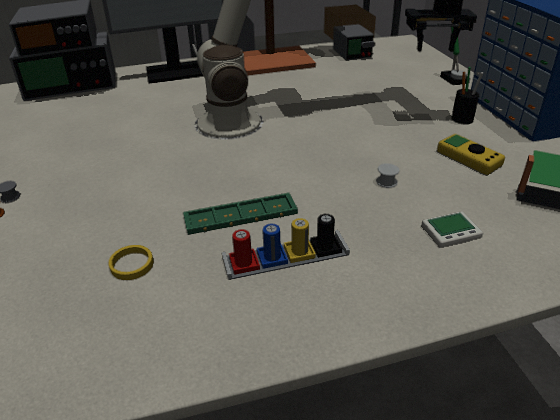

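The top view shows the grey rack at about row 188 with black, yellow, blue and red from left to right (cols 262–324). The green rack is nearer, at about (314,245). The hygrometer is at (168,180), the reel at (180,255) and the tape at (401,209). Next I'll turn these pixels into positions.

```bash
cat > h.py <<'E'
from workcell import ctrl, imaging
import cv2, numpy as np
from scipy.spatial.transform import Rotation as Ro
def cast(f,px,z):
    K=np.array([[f["fx"],0,f["cx"]],[0,f["fy"],f["cy"]],[0,0,1]])
    p=cv2.undistortPoints(np.array(px,float).reshape(-1,1,2),K,np.array(f["dist_coeffs"])).reshape(-1,2)
    R=np.array(f["R"]);t=np.array(f["t"]); C=-R.T@t
    d=np.c_[p,np.ones(len(p))]@R
    return C+d*((z-C[2])/d[:,2])[:,None]
def green(f,box):
    u0,v0,u1,v1=box; h=cv2.cvtColor(f["color"],cv2.COLOR_RGB2HSV)
    m=cv2.inRange(h,(60,90,30),(95,255,255)); k=np.zeros_like(m);k[v0:v1,u0:u1]=m[v0:v1,u0:u1]
    k=cv2.morphologyEx(k,cv2.MORPH_CLOSE,np.ones((5,5)))
    c=max(cv2.findContours(k,0,1)[0],key=cv2.contourArea)
    return cv2.boxPoints(cv2.minAreaRect(c))
def tool(target):
    "shift in tool axes from the present pose to a world point"
    s=ctrl.get_state(); return Ro.from_quat(s["tcp_rot"]).inv().apply(np.array(target)-s["tool_pos"])
E
python3 - <<'E'
from h import *
f=imaging.grab_frame("top")
b=green(f,(255,220,375,270)); P=cast(f,b,16); print(P.round(1),P.mean(0).round(1))
g=cv2.cvtColor(f["color"],cv2.COLOR_RGB2GRAY)
h=cv2.cvtColor(f["color"],cv2.COLOR_RGB2HSV)
cv2.imwrite("pics/crop.png",cv2.resize(f["color"][165:270,240:370,::-1],None,fx=6,fy=5.7,interpolation=2))
E
```

```text
[[ 515.1   63.8   16. ]
 [ 516.6 -193.7   16. ]
 [ 450.8 -192.7   16. ]
 [ 449.3   62.9   16. ]] [483.  -64.9  16. ]
```

View pics/crop.png

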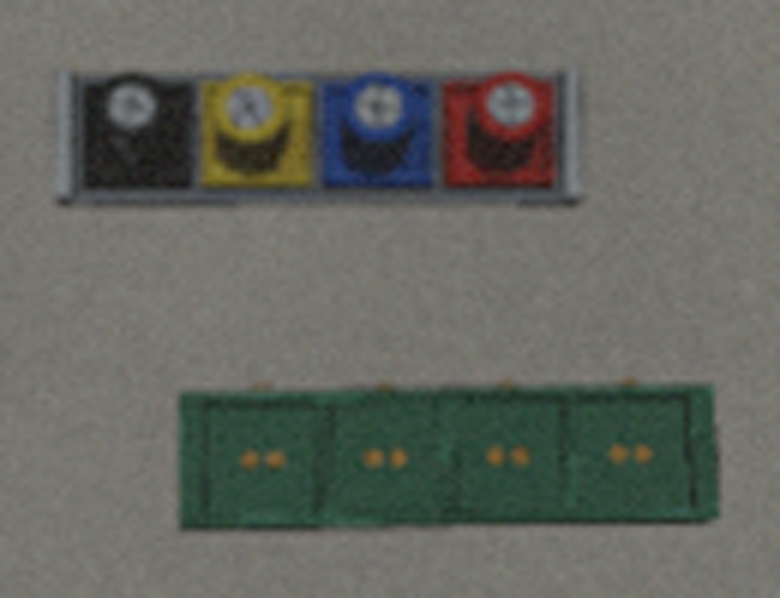

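The enlarged view shows four bright top discs (top image about (262,183), (282,184), (303,183), (325,183)) and orange contact pairs marking the pockets, (284,245) to (345,244.5). I'll cast them, and cross-check the discs in the scene view.

```bash
python3 - <<'E'
from h import *
def blobs(m,lo,hi):
    n,l,s,c=cv2.connectedComponentsWithStats(m); return np.array(sorted(c[i] for i in range(1,n) if lo<=s[i,4]<=hi and True) if 0 else sorted([c[i].tolist() for i in range(1,n) if lo<=s[i,4]<=hi]))
f=imaging.grab_frame("top"); h=cv2.cvtColor(f["color"],cv2.COLOR_RGB2HSV)
m=cv2.inRange(h,(0,0,115),(180,75,255)); k=m*0; k[176:191,255:332]=m[176:191,255:332]
b=blobs(k,8,80); print(b.round(1)); T=cast(f,b,82); print(T.round(1))
m=cv2.inRange(h,(8,90,70),(25,255,255)); k=m*0; k[238:252,272:358]=m[238:252,272:358]
k=cv2.morphologyEx(k,cv2.MORPH_CLOSE,np.ones((3,7))); b=blobs(k,3,60); print(b.round(1)); print(cast(f,b,7).round(1))
p=cv2.minAreaRect; 
f=imaging.grab_frame("scene"); h=cv2.cvtColor(f["color"],cv2.COLOR_RGB2HSV)
print(cast(f,[[241,235],[272,229],[300,224],[326,218]],82).round(1))
b=green(f,(170,185,310,240)); P=cast(f,b,16); print(P.round(1),P.mean(0).round(1))
c=f["color"][185:285,170:360,::-1]; cv2.imwrite("pics/crop2.png",cv2.resize(c,None,fx=4,fy=4,interpolation=2))
E
```

```text
[[259.6 182.9]
 [275.  176.1]
 [279.3 184.3]
 [282.7 182.1]
 [299.5 176. ]
 [300.5 183.3]
 [316.5 176. ]
 [324.4 183.7]
 [325.5 176. ]]
[[653.9  89.3  82. ]
 [673.3  45.6  82. ]
 [649.1  33.3  82. ]
 [655.5  23.6  82. ]
 [672.7 -24.   82. ]
 [651.5 -26.5  82. ]
 [672.2 -72.2  82. ]
 [649.5 -94.   82. ]
 [671.9 -97.7  82. ]]
[[283.3 245. ]
 [303.8 244.9]
 [324.  244.5]
 [344.5 244. ]]
[[ 483.7   24.7    7. ]
 [ 483.4  -35.4    7. ]
 [ 484.1  -94.5    7. ]
 [ 484.9 -154.8    7. ]]
[[658.  -96.4  82. ]
 [658.  -32.6  82. ]
 [659.4  26.   82. ]
 [656.4  83.3  82. ]]
[[ 456.6 -196.7   16. ]
 [ 454.3   74.5   16. ]
 [ 537.6   58.2   16. ]
 [ 536.2 -197.7   16. ]] [496.2 -65.4  16. ]
```

View pics/crop2.png

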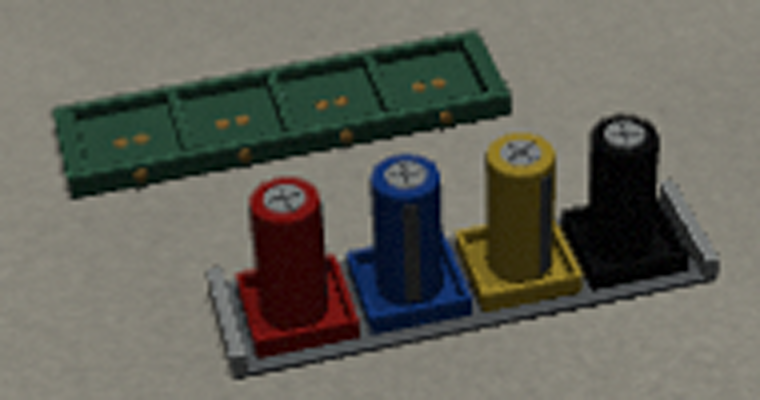

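The scene view confirms the order red, blue, yellow, black (discs at (241,234), (272,228), (300,223), (326,218)) and empty pockets. I'm moving over the area now.

```bash

python3 -m handwheel '[{"x":29,"y":24},{"x":58,"y":48},{"x":87,"y":72},{"x":116,"y":96},{"x":145,"y":118}]'
python3 -m handwheel '[{"x":29,"y":24},{"x":58,"y":48},{"x":87,"y":72},{"x":116,"y":96},{"x":145,"y":118}]'
python3 -m handwheel '[{"x":29,"y":24},{"x":58,"y":48},{"x":87,"y":72},{"x":116,"y":96},{"x":145,"y":118}]'
python3 -m handwheel '[{"rz":0.12},{"rz":0.24},{"rz":0.36},{"rz":0.48},{"rz":0.6}]'
python3 -m handwheel '[{"rz":0.12},{"rz":0.24},{"rz":0.36},{"rz":0.48},{"rz":0.6}]'
python3 -m handwheel '[{"rz":0.114},{"rz":0.114},{"rz":0.114}]'
python3 - <<'E'
from h import *
s=ctrl.get_state(); print(s["q"],Ro.from_quat(s["tcp_rot"]).as_matrix().round(3))
# top discs, hand-read
f=imaging.grab_frame("wrist"); print(f["R"],f["t"]); cv2.imwrite("pics/w0.png",f["color"][:,:,::-1])
print(tool([600,60,222]))
E
```

```text
[ 1.57262542e+00  3.85167710e-01  7.32499897e-03 -1.87883011e-04
 -1.19398592e+00 -2.58595267e-01] [[ 0.967 -0.254 -0.   ]
 [-0.254 -0.967 -0.001]
 [ 0.     0.001 -1.   ]]
[[-2.55086914e-01 -9.66918022e-01  4.52112890e-04]
 [-9.30315770e-01  2.45558092e-01  2.72422084e-01]
 [-2.63520842e-01  6.90707010e-02 -9.62177740e-01]] [624.58747245 -33.71848213 389.58805601]
[5.65109599e+02 4.14341873e+02 5.27569417e-01]validation failed for argument at $[0]...
validation failed for argument at $[0]...
validation failed for argument at $[0]...
validation failed for argument at $[0]...
validation failed for argument at $[0]...
validation failed for argument at $[0]...
```

View pics/w0.png

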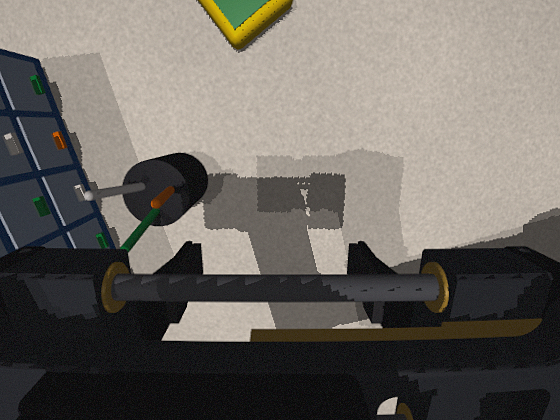

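The rows were refused because every key is needed, so the arm hasn't moved and the wrist picture only shows the multimeter and pen pot. I'll resend them with all fields.

```bash

M='python3 -m handwheel'
for i in 1 2 3; do python3 -m handwheel '[{"x":29,"y":24,"z":0,"rx":0,"ry":0,"rz":0,"claw":1},{"x":58,"y":48,"z":0,"rx":0,"ry":0,"rz":0,"claw":1},{"x":87,"y":72,"z":0,"rx":0,"ry":0,"rz":0,"claw":1},{"x":116,"y":96,"z":0,"rx":0,"ry":0,"rz":0,"claw":1},{"x":145,"y":118,"z":0,"rx":0,"ry":0,"rz":0,"claw":1}]' | tail -c 400 ; done
for i in 1 2; do python3 -m handwheel '[{"x":0,"y":0,"z":0,"rx":0,"ry":0,"rz":0.12,"claw":1},{"x":0,"y":0,"z":0,"rx":0,"ry":0,"rz":0.24,"claw":1},{"x":0,"y":0,"z":0,"rx":0,"ry":0,"rz":0.36,"claw":1},{"x":0,"y":0,"z":0,"rx":0,"ry":0,"rz":0.48,"claw":1},{"x":0,"y":0,"z":0,"rx":0,"ry":0,"rz":0.6,"claw":1}]' | tail -c 400; done
python3 -m handwheel '[{"x":0,"y":0,"z":0,"rx":0,"ry":0,"rz":0.114,"claw":1},{"x":0,"y":0,"z":0,"rx":0,"ry":0,"rz":0.114,"claw":1},{"x":0,"y":0,"z":0,"rx":0,"ry":0,"rz":0.114,"claw":1}]'
python3 - <<'E'
from h import *
s=ctrl.get_state(); print(s["q"],Ro.from_quat(s["tcp_rot"]).as_matrix().round(3))
f=imaging.grab_frame("wrist"); print(-f["R"].T@f["t"]-s["tool_pos"]); cv2.imwrite("pics/w1.png",f["color"][:,:,::-1])
print(tool([655,85,222]))
E
```

```text
clock: 0.72
tool_pos: [269.5, 451.7, 222.6]
tcp_rot: [0.992, -0.128, -0.0, 0.0]
ft_force: [0.7, -0.2, 0.8]
finger_gap: 87.2
grip_force: 0.0
clock: 1.13
tool_pos: [379.8, 300.7, 222.8]
tcp_rot: [0.992, -0.128, 0.0, -0.0]
ft_force: [0.4, 0.5, 0.3]
finger_gap: 86.9
grip_force: 0.0
clock: 1.55
tool_pos: [490.2, 149.8, 222.8]
tcp_rot: [0.992, -0.128, 0.0, -0.0]
ft_force: [1.3, 0.9, 0.2]
finger_gap: 87.0
grip_force: 0.0
clock: 1.97
tool_pos: [489.6, 151.3, 222.5]
tcp_rot: [0.908, -0.418, -0.0, 0.0]
ft_force: [1.3, -0.6, 1.0]
finger_gap: 87.4
grip_force: 0.0
clock: 2.38
tool_pos: [489.5, 151.6, 222.6]
tcp_rot: [0.744, -0.668, -0.0, -0.0]
ft_force: [0.1, -0.4, 0.8]
finger_gap: 87.1
grip_force: 0.0
clock: 2.63
tool_pos: [489.5, 151.6, 222.6]
tcp_rot: [0.708, -0.706, 0.0, -0.0]
ft_force: [0.1, -0.0, -0.8]
finger_gap: 86.7
grip_force: 0.0
[ 6.17429586e-01  1.92865381e-01 -2.63758171e-01  9.50669061e-06
 -1.11410138e+00 -6.14490027e-01] [[ 0.003 -1.     0.   ]
 [-1.    -0.003  0.   ]
 [-0.    -0.    -1.   ]]
[ -0.31125996 -74.98570803 161.69728036]
[  67.04570012 -165.31103821    0.57688967]
```

View pics/w1.png

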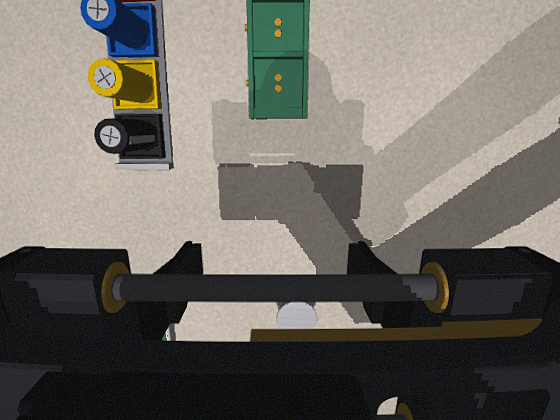

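The wrist view shows the discs of black (111,135), yellow (105,77) and blue (98,9), and pocket contacts at (278,83) and (278,27). The reel is under the gripper, 180 mm lower. I'll refine the positions from these.

```bash

python3 - <<'E'
from h import *
f=imaging.grab_frame("wrist")
print(cast(f,[[111,135],[105,77],[98,9]],82).round(1)); print(cast(f,[[278,82.5],[278,27.5]],7).round(1))
print(cast(f,[[139,165],[160,163]],4).round(1))
# refine with disc masks
h=cv2.cvtColor(f["color"],cv2.COLOR_RGB2HSV); m=cv2.inRange(h,(0,0,150),(180,45,255))
for c in ((111,135),(105,77),(98,9)):
    k=m*0; cv2.circle(k,c,13,255,-1); M=cv2.moments(m&k,True); p=[M["m10"]/M["m00"],M["m01"]/M["m00"]]; print(p,M["m00"],cast(f,[p],82).round(1))
E
```

```text
[[654.7  82.5  82. ]
 [653.7  27.5  82. ]
 [653.7 -32.6  82. ]]
[[485.7  24.2   7. ]
 [485.9 -35.7   7. ]]
[[665.2 122.3   4. ]
 [637.2 119.9   4. ]]
[109.72893772893772, 135.76556776556777] 273.0 [[656.1  83.2  82. ]]
[104.05387205387206, 76.88888888888889] 297.0 [[654.6  27.4  82. ]]
[96.95904436860069, 9.20136518771331] 293.0 [[654.7 -32.5  82. ]]
```

```bash

python3 -m handwheel '[{"x":14,"y":-34,"z":0,"rx":0,"ry":0,"rz":0,"claw":1},{"x":28,"y":-68,"z":0,"rx":0,"ry":0,"rz":0,"claw":1},{"x":42,"y":-102,"z":0,"rx":0,"ry":0,"rz":0,"claw":1},{"x":56,"y":-136,"z":0,"rx":0,"ry":0,"rz":0,"claw":1},{"x":69,"y":-166,"z":0,"rx":0,"ry":0,"rz":0,"claw":1}]' 
python3 -m handwheel '[{"x":0,"y":0,"z":30,"rx":0,"ry":0,"rz":0,"claw":1},{"x":0,"y":0,"z":60,"rx":0,"ry":0,"rz":0,"claw":1},{"x":0,"y":0,"z":85,"rx":0,"ry":0,"rz":0,"claw":1},{"x":0,"y":0,"z":100,"rx":0,"ry":0,"rz":0,"claw":1},{"x":0,"y":0,"z":100,"rx":0,"ry":0,"rz":0,"claw":1}]' 
python3 - <<'E'
from h import *
f=imaging.grab_frame("wrist"); cv2.imwrite("pics/w2.png",f["color"][:,:,::-1]); print(tool([655.5,83,35]))
E
```

```text
clock: 3.15
tool_pos: [657.4, 81.7, 222.3]
tcp_rot: [0.708, -0.706, 0.0, -0.0]
ft_force: [0.1, 0.5, 0.4]
finger_gap: 87.1
grip_force: 0.0
clock: 3.57
tool_pos: [652.9, 81.8, 117.6]
tcp_rot: [0.707, -0.707, -0.002, 0.004]
ft_force: [0.0, 0.4, -0.4]
finger_gap: 87.0
grip_force: 0.0
[-0.9819562  -1.41601525 85.3796666 ]
```

View pics/w2.png

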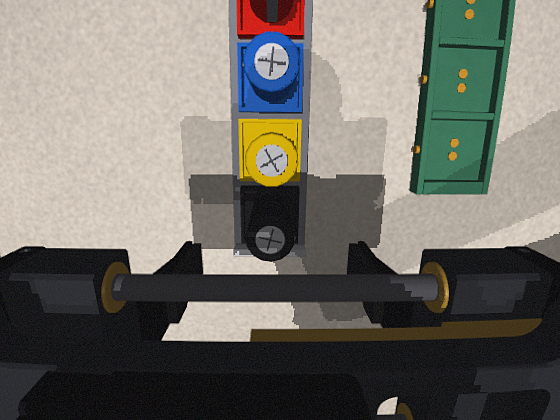

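The black disc is at (270,239), centred between the fingers, with yellow at (271,160) and blue at (272,61). I'll lower and close.

```bash

python3 -m handwheel '[{"x":-0.5,"y":0,"z":25,"rx":0,"ry":0,"rz":0,"claw":1},{"x":-0.5,"y":0,"z":50,"rx":0,"ry":0,"rz":0,"claw":1},{"x":-0.5,"y":0,"z":72,"rx":0,"ry":0,"rz":0,"claw":1},{"x":-0.5,"y":0,"z":87,"rx":0,"ry":0,"rz":0,"claw":1},{"x":-0.5,"y":0,"z":87,"rx":0,"ry":0,"rz":0,"claw":1}]' | head -2
python3 -m handwheel '[{"x":0,"y":0,"z":0,"rx":0,"ry":0,"rz":0,"claw":0},{"x":0,"y":0,"z":0,"rx":0,"ry":0,"rz":0,"claw":-0.4},{"x":0,"y":0,"z":0,"rx":0,"ry":0,"rz":0,"claw":-1},{"x":0,"y":0,"z":0,"rx":0,"ry":0,"rz":0,"claw":-1},{"x":0,"y":0,"z":0,"rx":0,"ry":0,"rz":0,"claw":-1}]' 
python3 -m handwheel '[{"x":0,"y":0,"z":0,"rx":0,"ry":0,"rz":0,"claw":-1},{"x":0,"y":0,"z":0,"rx":0,"ry":0,"rz":0,"claw":-1},{"x":0,"y":0,"z":0,"rx":0,"ry":0,"rz":0,"claw":-1}]'
```

```text
clock: 4.03
tool_pos: [654.3, 82.9, 33.6]
clock: 4.45
tool_pos: [656.2, 83.3, 36.9]
tcp_rot: [0.707, -0.707, 0.0, -0.001]
ft_force: [-0.4, -0.9, -0.6]
finger_gap: 61.7
grip_force: 0.0
clock: 4.7
tool_pos: [655.6, 83.1, 35.7]
tcp_rot: [0.707, -0.707, 0.0, -0.0]
ft_force: [0.5, -0.0, -0.4]
finger_gap: 41.4
grip_force: 0.0
```

```bash

python3 -m handwheel '[{"x":0,"y":0,"z":0,"rx":0,"ry":0,"rz":0,"claw":-1},{"x":0,"y":0,"z":0,"rx":0,"ry":0,"rz":0,"claw":-1},{"x":0,"y":0,"z":0,"rx":0,"ry":0,"rz":0,"claw":-1}]'
python3 -m handwheel '[{"x":0,"y":0,"z":-10,"rx":0,"ry":0,"rz":0,"claw":-1},{"x":0,"y":0,"z":-35,"rx":0,"ry":0,"rz":0,"claw":-1},{"x":0,"y":0,"z":-60,"rx":0,"ry":0,"rz":0,"claw":-1},{"x":0,"y":0,"z":-85,"rx":0,"ry":0,"rz":0,"claw":-1},{"x":0,"y":0,"z":-95,"rx":0,"ry":0,"rz":0,"claw":-1}]'
python3 - <<'E'
from h import *
print(tool([484.7,-154.8,36]))
E
```

```text
clock: 4.95
tool_pos: [655.7, 83.1, 35.6]
tcp_rot: [0.707, -0.707, 0.0, -0.0]
ft_force: [0.0, -0.1, 0.3]
finger_gap: 35.7
grip_force: 30.0
clock: 5.37
tool_pos: [657.5, 83.5, 135.2]
tcp_rot: [0.707, -0.707, 0.002, -0.003]
ft_force: [0.3, -0.4, 0.2]
finger_gap: 35.5
grip_force: 30.0
[238.25828113 173.58948319  97.77218228]
```

```bash

for i in 1 2; do python3 -m handwheel '[{"x":20,"y":15,"z":0,"rx":0,"ry":0,"rz":0,"claw":-1},{"x":50,"y":36,"z":0,"rx":0,"ry":0,"rz":0,"claw":-1},{"x":80,"y":58,"z":0,"rx":0,"ry":0,"rz":0,"claw":-1},{"x":105,"y":76,"z":0,"rx":0,"ry":0,"rz":0,"claw":-1},{"x":119,"y":85.5,"z":0,"rx":0,"ry":0,"rz":0,"claw":-1}]' |head -2; done
python3 -m handwheel '[{"x":0,"y":0,"z":10,"rx":0,"ry":0,"rz":0,"claw":-1},{"x":0,"y":0,"z":30,"rx":0,"ry":0,"rz":0,"claw":-1},{"x":0,"y":0,"z":50,"rx":0,"ry":0,"rz":0,"claw":-1},{"x":0,"y":0,"z":60,"rx":0,"ry":0,"rz":0,"claw":-1},{"x":0,"y":0,"z":60,"rx":0,"ry":0,"rz":0,"claw":-1}]'
python3 - <<'E'
from h import *
print(ctrl.get_state()["tool_pos"],tool([484.7,-154.8,36]))
f=imaging.grab_frame("wrist"); cv2.imwrite("pics/w3.png",f["color"][:,:,::-1])
E
```

```text
clock: 5.78
tool_pos: [566.9, -38.1, 130.2]
clock: 6.2
tool_pos: [482.0, -156.6, 130.3]
clock: 6.62
tool_pos: [483.0, -154.4, 67.9]
tcp_rot: [-0.707, 0.707, 0.002, -0.002]
ft_force: [-0.1, -0.0, -1.5]
finger_gap: 35.7
grip_force: 30.0
[ 483.03707447 -154.36437962   67.92248234] [ 0.44953592 -1.84412368 31.91233446]
```

View pics/w3.png

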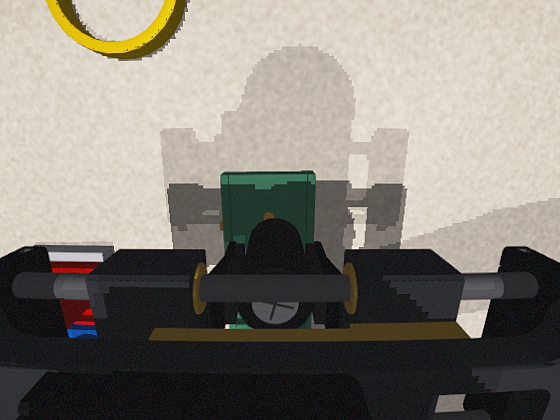

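The black capacitor hangs upright over the right end pocket, gripped at (275,290), with the tape well clear at top left. I'll lower it, release, and go on to yellow.

```bash

python3 -m handwheel '[{"x":0,"y":0,"z":12,"rx":0,"ry":0,"rz":0,"claw":-1},{"x":0,"y":0,"z":24,"rx":0,"ry":0,"rz":0,"claw":-1},{"x":0,"y":0,"z":31,"rx":0,"ry":0,"rz":0,"claw":-1},{"x":0,"y":0,"z":34.5,"rx":0,"ry":0,"rz":0,"claw":-1},{"x":0,"y":0,"z":34.5,"rx":0,"ry":0,"rz":0,"claw":-1}]'
python3 -m handwheel '[{"x":0,"y":0,"z":0.5,"rx":0,"ry":0,"rz":0,"claw":-1},{"x":0,"y":0,"z":0.5,"rx":0,"ry":0,"rz":0,"claw":-1},{"x":0,"y":0,"z":0.5,"rx":0,"ry":0,"rz":0,"claw":1},{"x":0,"y":0,"z":0.5,"rx":0,"ry":0,"rz":0,"claw":1},{"x":0,"y":0,"z":0.5,"rx":0,"ry":0,"rz":0,"claw":1}]'
python3 -m handwheel '[{"x":0,"y":0,"z":0,"rx":0,"ry":0,"rz":0,"claw":1},{"x":0,"y":0,"z":0,"rx":0,"ry":0,"rz":0,"claw":1},{"x":0,"y":0,"z":0,"rx":0,"ry":0,"rz":0,"claw":1},{"x":0,"y":0,"z":0,"rx":0,"ry":0,"rz":0,"claw":1},{"x":0,"y":0,"z":0,"rx":0,"ry":0,"rz":0,"claw":1}]'
python3 -m handwheel '[{"x":0,"y":0,"z":-10,"rx":0,"ry":0,"rz":0,"claw":1},{"x":0,"y":0,"z":-35,"rx":0,"ry":0,"rz":0,"claw":1},{"x":0,"y":0,"z":-60,"rx":0,"ry":0,"rz":0,"claw":1},{"x":0,"y":0,"z":-85,"rx":0,"ry":0,"rz":0,"claw":1},{"x":0,"y":0,"z":-95,"rx":0,"ry":0,"rz":0,"claw":1}]' | head -2
for i in 1 2; do python3 -m handwheel '[{"x":-20,"y":-18,"z":0,"rx":0,"ry":0,"rz":0,"claw":1},{"x":-45,"y":-42,"z":0,"rx":0,"ry":0,"rz":0,"claw":1},{"x":-70,"y":-65,"z":0,"rx":0,"ry":0,"rz":0,"claw":1},{"x":-85,"y":-80,"z":0,"rx":0,"ry":0,"rz":0,"claw":1},{"x":-91,"y":-85,"z":0,"rx":0,"ry":0,"rz":0,"claw":1}]' |head -2; done
python3 - <<'E'
from h import *
f=imaging.grab_frame("wrist"); cv2.imwrite("pics/w4.png",f["color"][:,:,::-1]); print(tool([654.5,27.5,35]))
E
```

```text
clock: 7.08
tool_pos: [485.0, -154.8, 36.1]
tcp_rot: [0.707, -0.707, 0.0, 0.0]
ft_force: [-0.1, 0.3, 0.1]
finger_gap: 35.1
grip_force: 30.0
clock: 7.5
tool_pos: [484.9, -154.9, 36.0]
tcp_rot: [0.707, -0.707, 0.0, -0.0]
ft_force: [-0.6, -0.4, 0.3]
finger_gap: 48.0
grip_force: 0.0
clock: 7.92
tool_pos: [484.5, -154.9, 35.6]
tcp_rot: [0.707, -0.707, 0.0, 0.0]
ft_force: [0.3, 0.1, 0.5]
finger_gap: 80.9
grip_force: 0.0
clock: 8.33
tool_pos: [486.6, -155.2, 134.7]
clock: 8.75
tool_pos: [571.6, -61.8, 130.5]
clock: 9.17
tool_pos: [656.0, 29.0, 129.9]
[ 1.42783867  1.2136865  94.75917067]
```

View pics/w4.png

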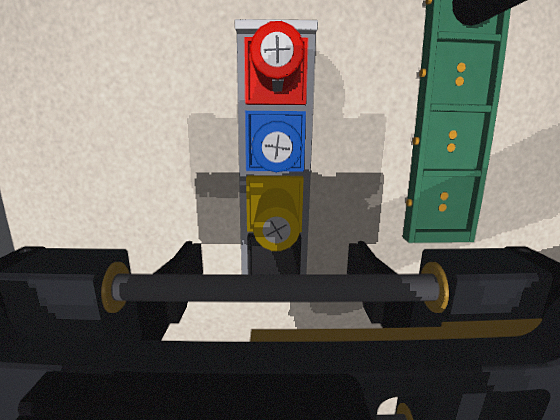

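Yellow's disc is at (276,230), centred between the fingers. Blue is at (277,147) and red at (277,48), and black stands in its pocket at the top right. I'll grasp yellow and carry it over.

```bash

python3 - <<'E'
from h import *
f=imaging.grab_frame("wrist"); print(cast(f,[[276,230],[277,147],[277,48]],82).round(1), cast(f,[[461,74],[452,140],[444,201]],7).round(1))
E
python3 -m handwheel '[{"x":0,"y":0,"z":25,"rx":0,"ry":0,"rz":0,"claw":1},{"x":0,"y":0,"z":50,"rx":0,"ry":0,"rz":0,"claw":1},{"x":0,"y":0,"z":75,"rx":0,"ry":0,"rz":0,"claw":1},{"x":0,"y":0,"z":95,"rx":0,"ry":0,"rz":0,"claw":1},{"x":0,"y":0,"z":95,"rx":0,"ry":0,"rz":0,"claw":0.5}]' | head -2
for i in 1 2; do python3 -m handwheel '[{"x":0,"y":0,"z":0,"rx":0,"ry":0,"rz":0,"claw":-1},{"x":0,"y":0,"z":0,"rx":0,"ry":0,"rz":0,"claw":-1},{"x":0,"y":0,"z":0,"rx":0,"ry":0,"rz":0,"claw":-1},{"x":0,"y":0,"z":0,"rx":0,"ry":0,"rz":0,"claw":-1},{"x":0,"y":0,"z":0,"rx":0,"ry":0,"rz":0,"claw":-1}]'; done
python3 -m handwheel '[{"x":0,"y":0,"z":-10,"rx":0,"ry":0,"rz":0,"claw":-1},{"x":0,"y":0,"z":-35,"rx":0,"ry":0,"rz":0,"claw":-1},{"x":0,"y":0,"z":-60,"rx":0,"ry":0,"rz":0,"claw":-1},{"x":0,"y":0,"z":-85,"rx":0,"ry":0,"rz":0,"claw":-1},{"x":0,"y":0,"z":-95,"rx":0,"ry":0,"rz":0,"claw":-1}]'
for i in 1 2; do python3 -m handwheel '[{"x":12,"y":15,"z":0,"rx":0,"ry":0,"rz":0,"claw":-1},{"x":28,"y":40,"z":0,"rx":0,"ry":0,"rz":0,"claw":-1},{"x":45,"y":63,"z":0,"rx":0,"ry":0,"rz":0,"claw":-1},{"x":56,"y":78,"z":0,"rx":0,"ry":0,"rz":0,"claw":-1},{"x":61,"y":85,"z":0,"rx":0,"ry":0,"rz":0,"claw":-1}]' |head -2; done
python3 -m handwheel '[{"x":0,"y":0,"z":20,"rx":0,"ry":0,"rz":0,"claw":-1},{"x":0,"y":0,"z":45,"rx":0,"ry":0,"rz":0,"claw":-1},{"x":0,"y":0,"z":60,"rx":0,"ry":0,"rz":0,"claw":-1},{"x":0,"y":0,"z":60,"rx":0,"ry":0,"rz":0,"claw":-1},{"x":0,"y":0,"z":60,"rx":0,"ry":0,"rz":0,"claw":-1}]'
```

```text
[[654.5  27.8  82. ]
 [653.9 -33.1  82. ]
 [654.1 -96.3  82. ]] [[485.9 -95.7   7. ]
 [486.1 -36.5   7. ]
 [485.1  23.5   7. ]]
clock: 9.68
tool_pos: [649.6, 25.0, 30.9]
clock: 10.1
tool_pos: [655.2, 27.2, 37.0]
tcp_rot: [0.707, -0.707, 0.001, -0.001]
ft_force: [0.2, 0.5, 0.1]
finger_gap: 54.9
grip_force: 0.0
clock: 10.52
tool_pos: [654.7, 27.2, 35.8]
tcp_rot: [0.707, -0.707, 0.0, -0.0]
ft_force: [0.5, 0.8, 0.4]
finger_gap: 35.5
grip_force: 30.0
clock: 10.93
tool_pos: [656.5, 27.3, 135.0]
tcp_rot: [0.707, -0.707, 0.002, -0.003]
ft_force: [0.2, -0.2, -0.5]
finger_gap: 35.9
grip_force: 30.0
clock: 11.35
tool_pos: [566.7, -35.1, 130.2]
clock: 11.77
tool_pos: [482.5, -95.7, 130.3]
clock: 12.18
tool_pos: [485.1, -94.7, 70.1]
tcp_rot: [0.707, -0.707, -0.0, 0.001]
ft_force: [0.7, 0.4, -0.4]
finger_gap: 35.2
grip_force: 30.0
```

```bash

python3 -m handwheel '[{"x":0,"y":0,"z":12,"rx":0,"ry":0,"rz":0,"claw":-1},{"x":0,"y":0,"z":24,"rx":0,"ry":0,"rz":0,"claw":-1},{"x":0,"y":0,"z":31,"rx":0,"ry":0,"rz":0,"claw":-1},{"x":0,"y":0,"z":34.5,"rx":0,"ry":0,"rz":0,"claw":-1},{"x":0,"y":0,"z":34.5,"rx":0,"ry":0,"rz":0,"claw":-1}]'
python3 -m handwheel '[{"x":0,"y":0,"z":0.5,"rx":0,"ry":0,"rz":0,"claw":-1},{"x":0,"y":0,"z":0.5,"rx":0,"ry":0,"rz":0,"claw":-1},{"x":0,"y":0,"z":0.5,"rx":0,"ry":0,"rz":0,"claw":1},{"x":0,"y":0,"z":0.5,"rx":0,"ry":0,"rz":0,"claw":1},{"x":0,"y":0,"z":0.5,"rx":0,"ry":0,"rz":0,"claw":1}]' | head -2
python3 -m handwheel '[{"x":0,"y":0,"z":0,"rx":0,"ry":0,"rz":0,"claw":1},{"x":0,"y":0,"z":0,"rx":0,"ry":0,"rz":0,"claw":1},{"x":0,"y":0,"z":0,"rx":0,"ry":0,"rz":0,"claw":1},{"x":0,"y":0,"z":0,"rx":0,"ry":0,"rz":0,"claw":1},{"x":0,"y":0,"z":0,"rx":0,"ry":0,"rz":0,"claw":1}]' | tail -2
python3 -m handwheel '[{"x":0,"y":0,"z":-10,"rx":0,"ry":0,"rz":0,"claw":1},{"x":0,"y":0,"z":-35,"rx":0,"ry":0,"rz":0,"claw":1},{"x":0,"y":0,"z":-60,"rx":0,"ry":0,"rz":0,"claw":1},{"x":0,"y":0,"z":-85,"rx":0,"ry":0,"rz":0,"claw":1},{"x":0,"y":0,"z":-95,"rx":0,"ry":0,"rz":0,"claw":1}]' | head -2
for i in 1 2; do python3 -m handwheel '[{"x":-6,"y":-18,"z":0,"rx":0,"ry":0,"rz":0,"claw":1},{"x":-14,"y":-42,"z":0,"rx":0,"ry":0,"rz":0,"claw":1},{"x":-22,"y":-65,"z":0,"rx":0,"ry":0,"rz":0,"claw":1},{"x":-28,"y":-80,"z":0,"rx":0,"ry":0,"rz":0,"claw":1},{"x":-31,"y":-84.7,"z":0,"rx":0,"ry":0,"rz":0,"claw":1}]' |head -2; done
python3 - <<'E'
from h import *
f=imaging.grab_frame("wrist"); cv2.imwrite("pics/w5.png",f["color"][:,:,::-1]); print(tool([654.2,-32.5,35]))
E
```

```text
clock: 12.6
tool_pos: [485.2, -94.8, 36.2]
tcp_rot: [0.707, -0.707, 0.0, -0.0]
ft_force: [-0.1, 0.8, -1.1]
finger_gap: 35.2
grip_force: 30.0
clock: 13.02
tool_pos: [484.9, -94.9, 36.0]
finger_gap: 80.4
grip_force: 0.0
clock: 13.85
tool_pos: [486.4, -94.9, 133.9]
clock: 14.27
tool_pos: [571.4, -63.2, 130.3]
clock: 14.68
tool_pos: [655.1, -32.3, 129.8]
[ 0.33736134  0.41899772 94.71390895]
```

View pics/w5.png

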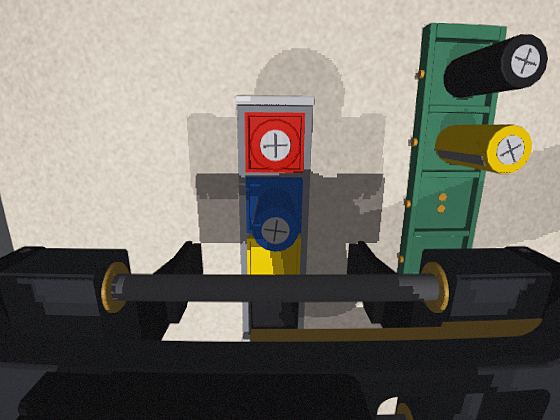

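Black (525,62) and yellow (514,149) stand in the two right pockets. Blue (276,230) is centred between the fingers, so I'll move it to the third pocket and go on to red.

```bash

python3 -m handwheel '[{"x":0,"y":0,"z":25,"rx":0,"ry":0,"rz":0,"claw":1},{"x":0,"y":0,"z":50,"rx":0,"ry":0,"rz":0,"claw":1},{"x":0,"y":0,"z":75,"rx":0,"ry":0,"rz":0,"claw":1},{"x":0,"y":0,"z":95,"rx":0,"ry":0,"rz":0,"claw":1},{"x":0,"y":0,"z":95,"rx":0,"ry":0,"rz":0,"claw":0.5}]' | head -2
for i in 1 2; do python3 -m handwheel '[{"x":0,"y":0,"z":0,"rx":0,"ry":0,"rz":0,"claw":-1},{"x":0,"y":0,"z":0,"rx":0,"ry":0,"rz":0,"claw":-1},{"x":0,"y":0,"z":0,"rx":0,"ry":0,"rz":0,"claw":-1},{"x":0,"y":0,"z":0,"rx":0,"ry":0,"rz":0,"claw":-1},{"x":0,"y":0,"z":0,"rx":0,"ry":0,"rz":0,"claw":-1}]' | tail -2; done
python3 -m handwheel '[{"x":0,"y":0,"z":-10,"rx":0,"ry":0,"rz":0,"claw":-1},{"x":0,"y":0,"z":-35,"rx":0,"ry":0,"rz":0,"claw":-1},{"x":0,"y":0,"z":-60,"rx":0,"ry":0,"rz":0,"claw":-1},{"x":0,"y":0,"z":-85,"rx":0,"ry":0,"rz":0,"claw":-1},{"x":0,"y":0,"z":-95,"rx":0,"ry":0,"rz":0,"claw":-1}]'
for i in 1 2; do python3 -m handwheel '[{"x":0.5,"y":15,"z":0,"rx":0,"ry":0,"rz":0,"claw":-1},{"x":1,"y":40,"z":0,"rx":0,"ry":0,"rz":0,"claw":-1},{"x":1.5,"y":63,"z":0,"rx":0,"ry":0,"rz":0,"claw":-1},{"x":1.5,"y":78,"z":0,"rx":0,"ry":0,"rz":0,"claw":-1},{"x":1.5,"y":84.7,"z":0,"rx":0,"ry":0,"rz":0,"claw":-1}]' |head -2; done
python3 -m handwheel '[{"x":0,"y":0,"z":20,"rx":0,"ry":0,"rz":0,"claw":-1},{"x":0,"y":0,"z":45,"rx":0,"ry":0,"rz":0,"claw":-1},{"x":0,"y":0,"z":60,"rx":0,"ry":0,"rz":0,"claw":-1},{"x":0,"y":0,"z":60,"rx":0,"ry":0,"rz":0,"claw":-1},{"x":0,"y":0,"z":60,"rx":0,"ry":0,"rz":0,"claw":-1}]'
```

```text
clock: 15.15
tool_pos: [648.8, -33.7, 30.8]
finger_gap: 55.0
grip_force: 0.0
finger_gap: 35.3
grip_force: 30.0
clock: 16.4
tool_pos: [655.8, -32.9, 134.9]
tcp_rot: [0.707, -0.707, 0.002, -0.002]
ft_force: [0.4, 0.5, -0.5]
finger_gap: 35.4
grip_force: 30.0
clock: 16.82
tool_pos: [566.4, -34.6, 130.1]
clock: 17.23
tool_pos: [482.6, -36.0, 130.3]
clock: 17.65
tool_pos: [485.1, -35.9, 70.1]
tcp_rot: [0.707, -0.707, -0.0, 0.001]
ft_force: [-0.5, 0.4, -0.3]
finger_gap: 35.3
grip_force: 30.0
```

```bash

python3 -m handwheel '[{"x":0,"y":0,"z":12,"rx":0,"ry":0,"rz":0,"claw":-1},{"x":0,"y":0,"z":24,"rx":0,"ry":0,"rz":0,"claw":-1},{"x":0,"y":0,"z":31,"rx":0,"ry":0,"rz":0,"claw":-1},{"x":0,"y":0,"z":34.5,"rx":0,"ry":0,"rz":0,"claw":-1},{"x":0,"y":0,"z":34.5,"rx":0,"ry":0,"rz":0,"claw":-1}]'
python3 -m handwheel '[{"x":0,"y":0,"z":0.5,"rx":0,"ry":0,"rz":0,"claw":-1},{"x":0,"y":0,"z":0.5,"rx":0,"ry":0,"rz":0,"claw":-1},{"x":0,"y":0,"z":0.5,"rx":0,"ry":0,"rz":0,"claw":1},{"x":0,"y":0,"z":0.5,"rx":0,"ry":0,"rz":0,"claw":1},{"x":0,"y":0,"z":0.5,"rx":0,"ry":0,"rz":0,"claw":1}]' | head -2
python3 -m handwheel '[{"x":0,"y":0,"z":0,"rx":0,"ry":0,"rz":0,"claw":1},{"x":0,"y":0,"z":0,"rx":0,"ry":0,"rz":0,"claw":1},{"x":0,"y":0,"z":0,"rx":0,"ry":0,"rz":0,"claw":1},{"x":0,"y":0,"z":0,"rx":0,"ry":0,"rz":0,"claw":1},{"x":0,"y":0,"z":0,"rx":0,"ry":0,"rz":0,"claw":1}]' | tail -2
python3 -m handwheel '[{"x":0,"y":0,"z":-10,"rx":0,"ry":0,"rz":0,"claw":1},{"x":0,"y":0,"z":-35,"rx":0,"ry":0,"rz":0,"claw":1},{"x":0,"y":0,"z":-60,"rx":0,"ry":0,"rz":0,"claw":1},{"x":0,"y":0,"z":-85,"rx":0,"ry":0,"rz":0,"claw":1},{"x":0,"y":0,"z":-95,"rx":0,"ry":0,"rz":0,"claw":1}]' | head -2
for i in 1 2; do python3 -m handwheel '[{"x":6,"y":-18,"z":0,"rx":0,"ry":0,"rz":0,"claw":1},{"x":14,"y":-42,"z":0,"rx":0,"ry":0,"rz":0,"claw":1},{"x":22,"y":-65,"z":0,"rx":0,"ry":0,"rz":0,"claw":1},{"x":28,"y":-80,"z":0,"rx":0,"ry":0,"rz":0,"claw":1},{"x":30,"y":-84.7,"z":0,"rx":0,"ry":0,"rz":0,"claw":1}]' |head -2; done
python3 - <<'E'
from h import *
f=imaging.grab_frame("wrist"); cv2.imwrite("pics/w6.png",f["color"][:,:,::-1]); print(tool([654,-95.7,35]))
E
```

```text
clock: 18.07
tool_pos: [485.3, -35.8, 36.3]
tcp_rot: [0.707, -0.707, 0.0, -0.0]
ft_force: [-0.6, 0.1, -1.9]
finger_gap: 35.4
grip_force: 30.0
clock: 18.48
tool_pos: [484.9, -35.8, 36.0]
finger_gap: 80.2
grip_force: 0.0
clock: 19.32
tool_pos: [486.4, -35.7, 133.9]
clock: 19.73
tool_pos: [571.3, -66.6, 130.2]
clock: 20.15
tool_pos: [655.2, -96.5, 129.8]
[-0.76935149  0.79498051 94.63708632]
```

View pics/w6.png

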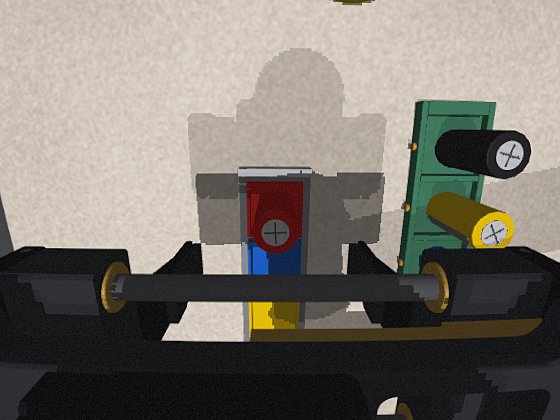

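Red's disc (275,233) is centred between the fingers, and yellow and black are still upright. I'll move red to the left end pocket.

```bash

python3 -m handwheel '[{"x":0,"y":0,"z":25,"rx":0,"ry":0,"rz":0,"claw":1},{"x":0,"y":0,"z":50,"rx":0,"ry":0,"rz":0,"claw":1},{"x":0,"y":0,"z":75,"rx":0,"ry":0,"rz":0,"claw":1},{"x":0,"y":0,"z":95,"rx":0,"ry":0,"rz":0,"claw":1},{"x":0,"y":0,"z":95,"rx":0,"ry":0,"rz":0,"claw":0.5}]' | head -2
for i in 1 2; do python3 -m handwheel '[{"x":0,"y":0,"z":0,"rx":0,"ry":0,"rz":0,"claw":-1},{"x":0,"y":0,"z":0,"rx":0,"ry":0,"rz":0,"claw":-1},{"x":0,"y":0,"z":0,"rx":0,"ry":0,"rz":0,"claw":-1},{"x":0,"y":0,"z":0,"rx":0,"ry":0,"rz":0,"claw":-1},{"x":0,"y":0,"z":0,"rx":0,"ry":0,"rz":0,"claw":-1}]' | tail -2; done
python3 -m handwheel '[{"x":0,"y":0,"z":-10,"rx":0,"ry":0,"rz":0,"claw":-1},{"x":0,"y":0,"z":-35,"rx":0,"ry":0,"rz":0,"claw":-1},{"x":0,"y":0,"z":-60,"rx":0,"ry":0,"rz":0,"claw":-1},{"x":0,"y":0,"z":-85,"rx":0,"ry":0,"rz":0,"claw":-1},{"x":0,"y":0,"z":-95,"rx":0,"ry":0,"rz":0,"claw":-1}]'
for i in 1 2; do python3 -m handwheel '[{"x":-11,"y":15,"z":0,"rx":0,"ry":0,"rz":0,"claw":-1},{"x":-28,"y":40,"z":0,"rx":0,"ry":0,"rz":0,"claw":-1},{"x":-45,"y":63,"z":0,"rx":0,"ry":0,"rz":0,"claw":-1},{"x":-55,"y":78,"z":0,"rx":0,"ry":0,"rz":0,"claw":-1},{"x":-60,"y":84.7,"z":0,"rx":0,"ry":0,"rz":0,"claw":-1}]' |head -2; done
python3 -m handwheel '[{"x":0,"y":0,"z":20,"rx":0,"ry":0,"rz":0,"claw":-1},{"x":0,"y":0,"z":45,"rx":0,"ry":0,"rz":0,"claw":-1},{"x":0,"y":0,"z":60,"rx":0,"ry":0,"rz":0,"claw":-1},{"x":0,"y":0,"z":60,"rx":0,"ry":0,"rz":0,"claw":-1},{"x":0,"y":0,"z":60,"rx":0,"ry":0,"rz":0,"claw":-1}]'
```

```text
clock: 20.62
tool_pos: [649.0, -95.4, 30.7]
finger_gap: 54.6
grip_force: 0.0
finger_gap: 35.4
grip_force: 30.0
clock: 21.87
tool_pos: [655.7, -96.1, 134.9]
tcp_rot: [0.707, -0.707, 0.002, -0.002]
ft_force: [0.3, 0.6, 0.0]
finger_gap: 35.6
grip_force: 30.0
clock: 22.28
tool_pos: [566.4, -35.0, 130.1]
clock: 22.7
tool_pos: [482.7, 24.7, 130.4]
clock: 23.12
tool_pos: [484.9, 23.8, 70.1]
tcp_rot: [-0.707, 0.707, 0.0, -0.001]
ft_force: [0.7, 0.5, -0.9]
finger_gap: 35.6
grip_force: 30.0
```

After the release I'll back the arm off to the left and check from above.

```bash

python3 -m handwheel '[{"x":0,"y":0,"z":12,"rx":0,"ry":0,"rz":0,"claw":-1},{"x":0,"y":0,"z":24,"rx":0,"ry":0,"rz":0,"claw":-1},{"x":0,"y":0,"z":31,"rx":0,"ry":0,"rz":0,"claw":-1},{"x":0,"y":0,"z":34.5,"rx":0,"ry":0,"rz":0,"claw":-1},{"x":0,"y":0,"z":34.5,"rx":0,"ry":0,"rz":0,"claw":-1}]' | head -2
python3 -m handwheel '[{"x":0,"y":0,"z":0.5,"rx":0,"ry":0,"rz":0,"claw":-1},{"x":0,"y":0,"z":0.5,"rx":0,"ry":0,"rz":0,"claw":-1},{"x":0,"y":0,"z":0.5,"rx":0,"ry":0,"rz":0,"claw":1},{"x":0,"y":0,"z":0.5,"rx":0,"ry":0,"rz":0,"claw":1},{"x":0,"y":0,"z":0.5,"rx":0,"ry":0,"rz":0,"claw":1}]' | head -2
python3 -m handwheel '[{"x":0,"y":0,"z":0,"rx":0,"ry":0,"rz":0,"claw":1},{"x":0,"y":0,"z":0,"rx":0,"ry":0,"rz":0,"claw":1},{"x":0,"y":0,"z":0,"rx":0,"ry":0,"rz":0,"claw":1},{"x":0,"y":0,"z":0,"rx":0,"ry":0,"rz":0,"claw":1},{"x":0,"y":0,"z":0,"rx":0,"ry":0,"rz":0,"claw":1}]' | tail -2
python3 -m handwheel '[{"x":0,"y":0,"z":-10,"rx":0,"ry":0,"rz":0,"claw":1},{"x":0,"y":0,"z":-40,"rx":0,"ry":0,"rz":0,"claw":1},{"x":0,"y":0,"z":-75,"rx":0,"ry":0,"rz":0,"claw":1},{"x":0,"y":0,"z":-110,"rx":0,"ry":0,"rz":0,"claw":1},{"x":0,"y":0,"z":-145,"rx":0,"ry":0,"rz":0,"claw":1}]' | head -2
for i in 1 2; do python3 -m handwheel '[{"x":-30,"y":0,"z":0,"rx":0,"ry":0,"rz":0,"claw":1},{"x":-60,"y":0,"z":0,"rx":0,"ry":0,"rz":0,"claw":1},{"x":-90,"y":0,"z":0,"rx":0,"ry":0,"rz":0,"claw":1},{"x":-120,"y":0,"z":0,"rx":0,"ry":0,"rz":0,"claw":1},{"x":-150,"y":0,"z":0,"rx":0,"ry":0,"rz":0,"claw":1}]' |head -2; done
python3 - <<'E'
from h import *
f=imaging.grab_frame("top"); g=imaging.grab_frame("scene")
a=cv2.resize(f["color"][165:270,140:420],None,fx=2.8,fy=2.8,interpolation=2); b=cv2.resize(g["color"][150:290,90:370],None,fx=2,fy=2,interpolation=2)
o=np.zeros((580,784,3),np.uint8); o[:294]=a; o[300:580,:560]=b
cv2.imwrite("pics/end.png",o[:,:,::-1])
E
```

```text
clock: 23.53
tool_pos: [485.2, 24.2, 36.3]
clock: 23.95
tool_pos: [484.9, 24.3, 36.0]
finger_gap: 80.7
grip_force: 0.0
clock: 24.78
tool_pos: [484.1, 23.9, 182.1]
clock: 25.2
tool_pos: [484.2, 175.4, 180.7]
clock: 25.62
tool_pos: [484.1, 325.5, 180.4]
```

View pics/end.png

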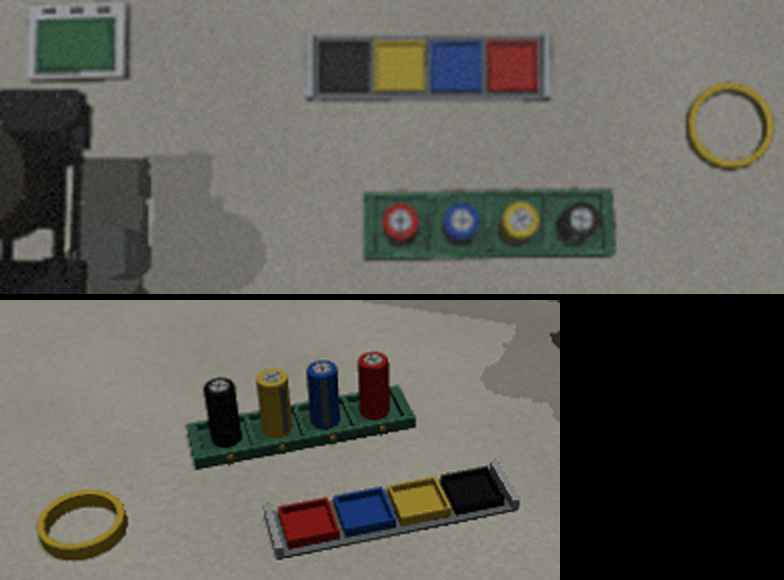

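The green rack holds red, blue, yellow and black from left to right, discs at (400,220), (461,219), (521,218), (582,218) in the upper crop. The bystanders are in place. A quick check that the tops sit over the pockets:

```bash
python3 - <<'E'
from h import *
f=imaging.grab_frame("top"); g=imaging.grab_frame("scene")
c=np.array([[400,220],[461,219],[521,218],[582,218]])/2.8+[140,165]
print(cast(f,c,82).round(1))
d=(np.array([[373,358],[322,367],[272,376],[220,384]])-[0,300])/2+[90,150]
print(cast(g,d,82).round(1))
E
```

```text
[[ 481.4   24.3   82. ]
 [ 481.9  -35.9   82. ]
 [ 482.3  -95.1   82. ]
 [ 481.7 -155.4   82. ]]
[[ 484.5   25.    82. ]
 [ 484.9  -35.6   82. ]
 [ 485.6  -93.7   82. ]
 [ 483.5 -152.7   82. ]]
```

All tops are within about 3 mm of the pocket centres, so I'm handing in.

```bash
python3 -c "
from workcell import finish_job
print(finish_job())"
```

```text
the job is handed in; nothing more can be done
None
```

The job is handed in: all four capacitors stand upright in the green rack in reversed order (red, blue, yellow, black from left to right), tops within about 3 mm of the pocket centres, and no bystander was touched; the hand-in gave no verdict.

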